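# Balance the refilled bottle with weights

### The arm

A 6-joint arm with a two-finger parallel gripper is mounted at the origin on the work surface. World frame = base frame: x ahead of the robot, y to its left, z up, the work surface at z = 0. Lengths are in m, angles in rad, forces in N, time in s.
With the tool pointing down it reaches from about 0.35 to 0.975 m from the base axis. Payload 4.9 kg.
Tool frame: the origin (TCP) lies between the finger pads; the fingertips stand 22 mm ahead of it and the grasp point (between the pads) lies 3 mm ahead of it; z points along the fingers, x is the direction in which the jaws open and shut, and the axes are right-handed (so a half turn about z gives the same grasp; the last joint's range is limited). The gripper opens to 85 mm and grips with 20 to 120 N. Pads are 22 mm wide; open, the fingers measure 114 mm over their backs; the gripper's body (76 mm by 85 mm) begins 54 mm behind the grasp point. The pads swing forward as they close: fully open they stand 13 mm farther back than shut.
Start: joints at [-1.403, 0.053, 1.613, -0, 1.476, -0.119], TCP at [0.177, -0.599, 0.253] pointing down, gripper open.
Joint ranges: [-3.01, 3.01], [-1.01, 2.22], [0.06, 2.58], [-1.02, 4.17], [0.09, 2.62], [-3.14, 3.14]. Speed limits (rad/s): [2.57, 2.57, 3.14, 3.14, 3.14, 3.14].

### API

Orientations are given as a rotation vector (axis times angle).
In Python, from workcell import telemetry, get_image, camera_params, r gives the robot as it stands.
- The arm moves only by the tool apply_moves, never from a script. Its argument "deltas" is a list of rows, each an object with "rot": the turn, a rotation vector about the tool's x, y, z in degrees, a list of three; "delta_pos": the shift along the tool's x, y, z in mm, a list of three; "jaw": the opening, from 0 (shut) to 1 (fully open). A call has 1 to 8 rows; each row is the pose to reach, as a shift and turn from the pose commanded when the call began, along the tool's axes at that moment; what a row does not reach only later rows make up. A row lasts 1/8 s, in which the tool goes at most 62.5 mm and 10.7 degrees, less where a joint would pass 70% of its speed; a pose out of reach is approached as far as the arm can. A call with a gripper value outside its range is refused whole. The fingers move at their own pace and stop on an object; "newtons" is the grip in N (left out, the last holds). Time passes only in rows, so rows that repeat a pose let the fingers close. It gives the time, the measured TCP pose, the force and the opening at its end, in the units of the state.
- telemetry.sense(): the state, without advancing time (a new reading comes with each control period).
- get_image(name): name is "side" or "top" or "wrist"; returns the picture (480x640x3 uint8, blue, green, red); there is no depth.
- camera_params(name): a dict with "K" (3x3 intrinsics, pixels), "D" ([k1, k2, p1, p2, k3] as OpenCV has them; the pictures are not rectified), "cam_to_world" (4x4, takes a point from camera to world coordinates); the wrist camera has in their place "hand_eye" (4x4, takes a point from camera to tool coordinates, whose origin is the TCP and whose axes are the tool frame's). Camera axes: x right, y down, z forward; pixel columns grow to the right and rows downward; lengths in m; the calibration is good to about 2 mm. A picture is of the moment at which its call begins: read the wrist's pose just before it. camera_params takes no time and is no camera call.
- r.close_job(): hands the job in, once; it reports no verdict.
The state is a dict: "t": time; "joints": joint angles; "joint_vel": joint speeds; "joint_efforts": joint torques, N m; "eef_pos": TCP position; "tcp_rot": TCP orientation; "force": force on the tool from outside, world axes, zero at the start; "wrist_torque": the same for the moment, N m; "grip_width": finger opening in m.
Only numpy, scipy, OpenCV 4.12 (cv2) and the standard library are available. Lean on these libraries where they do the work, as an engineer would, in place of code of your own. Each camera call takes 0.05 s, during which the arm holds its last target.

### The job

On the vanity counter a refilled toiletry bottle of 300 g stands on one pan of the balance. From the three brass weights (small 100 g, middle 200 g, large 500 g), stand the ones that together match the bottle side by side on the empty pan, so that the beam comes level and stays so by itself. Set each one down gently, without slamming the balance.

Things in the scene. Friction and masses are not known exactly. Their poses are not given: they have to be found in the camera images.
- w100_c (a point): 100 g weight, smallest of three standing brass weights: a cylinder 24 mm in diameter and 31 mm high with a narrower knob (15 mm) on top, 46 mm high in all. The point is on its axis, 23 mm above its underside; z up. The large weight (500 g, 42 mm in diameter, 66 mm high) stands in the same area, centres at least 100 mm apart
- w200_c (a point): the 200 g weight, the middle one: a plain brass cylinder 32 mm in diameter and 36 mm high with a narrower knob (20 mm) on top, 52 mm high in all. This point is on its axis, 26 mm above its underside; z up
- pan_c (a point): centre of the top face of the empty pan, a flat rimless steel disc 156 mm in diameter that stays horizontal and moves straight up and down: 113 mm above the counter at the start, 96 mm when level. y points along the beam away from the other, equal pan (centre 280 mm off along -y), where the bottle (62 mm in diameter, 135 mm high) stands; z up. Where on the pan a weight stands does not matter
- beam (a joint): tilt of the beam in rad: 0 level, positive with the empty pan high; stops at +-0.12, starts at +0.12. A weak spring centres it: 100 g too little or too much drives it to a stop, 10 g tilts it about 0.017. Damped, it settles in 1.5 s. Its pointer, between the pans, reaches 120 mm above the counter

How it is judged:
By the outcome, as a careful person would: the job done as asked, in the order asked, and still so for the second after the job is handed in, with the robot touching nothing.
It also fails if it takes over 69 s, if anything falls off the work surface, if the arm or the gripper's body presses on something with over 40 N, if the wrist force passes 120 N, or if a joint passes its speed limit or range.

## Working session

There is one attempt and no reset: what is moved stays moved. The work goes in short steps, Python scripts to look and compute and a tool call to move; the robot and the scene stay as the last step left them, time stands still between calls to the robot, and variables do not carry over. Pictures are saved under pics/ and viewed, and the job is handed in when it is done.

Besides the shell and the picture viewer there is one more tool, called after ">>>" as name(argument=value, ...), one argument or row to a line, values as JSON. apply_moves: Moves the arm, as the interface text tells. Its arguments: {"type":"object","properties":{"deltas":{"type":"array"},"newtons":{"type":"number"}},"required":["deltas"]}

```bash
mkdir -p pics; ls
python3 - <<'E'
from workcell import telemetry,get_image,camera_params,r
import cv2
print(telemetry.sense())
for n in ['side','top','wrist']:
    cv2.imwrite(f'pics/{n}0.png',get_image(n)); print(n,camera_params(n))
E
```

```text
pics
{'t': 0.0, 'joints': array([-1.40297958e+00,  5.33513082e-02,  1.61427557e+00,  2.48272929e-05,
        1.47598864e+00, -1.18998930e-01]), 'joint_vel': array([1.53181449e-03, 4.25705028e-04, 3.02562820e-05, 2.37933298e-03,
       9.14069575e-04, 8.76115073e-04]), 'joint_efforts': array([-8.93162123e-04, -3.93686235e+01, -3.70179391e+01, -2.49434142e-04,
        6.94626564e-03, -7.35982326e-06]), 'eef_pos': array([ 0.17672395, -0.59890338,  0.25207742]), 'tcp_rot': array([-2.51498449e+00,  1.88031287e+00,  2.27320996e-03]), 'force': array([-0.05705141, -0.46803347,  0.15830422]), 'wrist_torque': array([-0.0179698 , -0.0366316 ,  0.00719742]), 'grip_width': 0.08534962959935281}
side {'K': array([[445.77823713,   0.        , 321.05304941],
       [  0.        , 445.77823713, 236.32305268],
       [  0.        ,   0.        ,   1.        ]]), 'D': array([-0.01261182,  0.        ,  0.        ,  0.        ,  0.        ]), 'cam_to_world': array([[-9.99817125e-01, -3.35416712e-04,  1.91207526e-02,
         5.39535517e-01],
       [-1.48210900e-02,  6.45440175e-01, -7.63667019e-01,
     
[... 598 characters left out ...]
.18518267, -0.98269394,  0.99665196],
       [ 0.        ,  0.        ,  0.        ,  1.        ]])}
wrist {'K': array([[407.09185385,   0.        , 311.68251701],
       [  0.        , 407.09185385, 241.31363539],
       [  0.        ,   0.        ,   1.        ]]), 'D': array([-0.01667349,  0.        ,  0.        ,  0.        ,  0.        ]), 'hand_eye': array([[ 9.99999319e-01, -1.09841642e-03,  3.93472114e-04,
         4.54491081e-04],
       [ 9.58594046e-04,  9.65708225e-01,  2.59628012e-01,
        -6.54771540e-02],
       [-6.65158929e-04, -2.59627458e-01,  9.65708621e-01,
        -1.20730284e-01],
       [ 0.00000000e+00,  0.00000000e+00,  0.00000000e+00,
         1.00000000e+00]])}
```

View pics/side0.png

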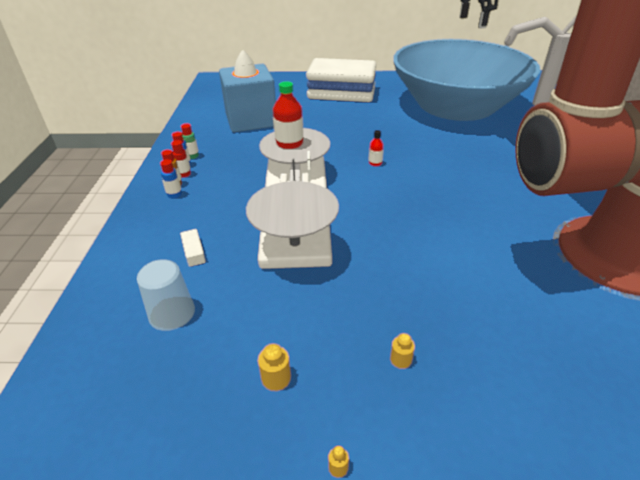

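View pics/top0.png

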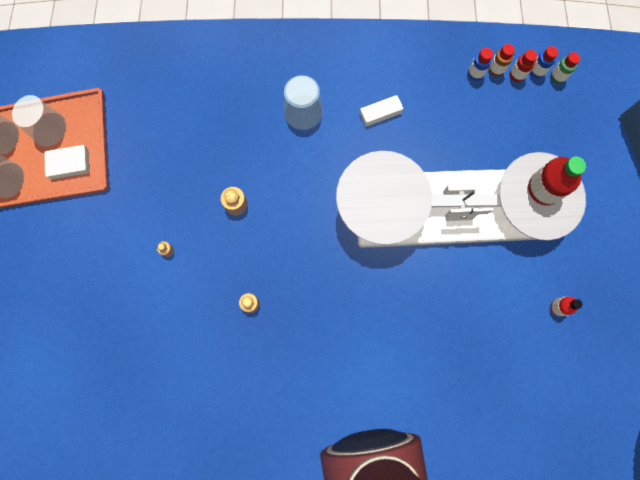

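View pics/wrist0.png

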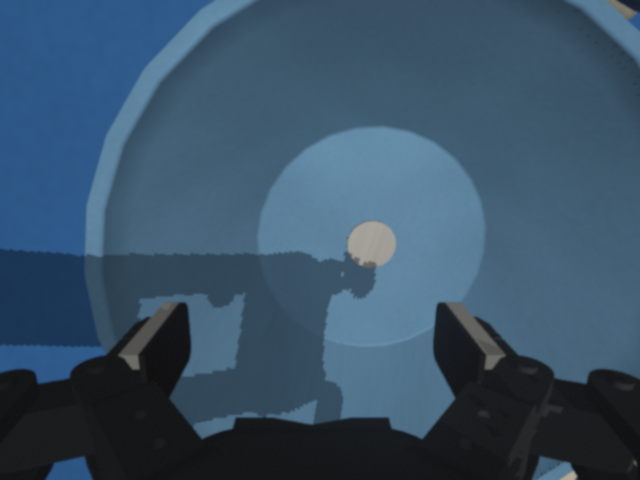

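Side view: the 500 g weight is at (275,366), the 200 g at (403,351), the 100 g at (339,461) and the empty pan at (293,208). In the top view these are at (233,200), (249,303), (165,249) and (385,197). The wrist camera sees only the basin. Next I measure positions.

```bash
cat > h.py <<'E'
import numpy as np,cv2
from scipy.spatial.transform import Rotation as R
from workcell import telemetry,get_image,camera_params,r
def ray(n,uv,T=None):
    c=camera_params(n); p=cv2.undistortPoints(np.array(uv,float).reshape(-1,1,2),c['K'],c['D']).reshape(-1,2)
    if T is None: T=c['cam_to_world']
    d=np.c_[p,np.ones(len(p))]@T[:3,:3].T
    return T[:3,3],d
def plane(n,uv,z,T=None):
    o,d=ray(n,uv,T); return o+d*((z-o[2])/d[:,2])[:,None]
def tri(uv1,uv2):
    o1,d1=ray('top',uv1);o2,d2=ray('side',uv2);d1=d1[0];d2=d2[0]
    s=np.linalg.lstsq(np.c_[d1,-d2],o2-o1,rcond=None)[0]
    a=o1+s[0]*d1;b=o2+s[1]*d2
    return (a+b)/2,np.linalg.norm(a-b)
def toolT(s):
    T=np.eye(4);T[:3,:3]=R.from_rotvec(s['tcp_rot']).as_matrix();T[:3,3]=s['eef_pos'];return T
def brass(im):
    h=cv2.cvtColor(im,cv2.COLOR_BGR2HSV)
    return cv2.inRange(h,(12,110,70),(32,255,255))
def blobs(m,amin=60):
    n,l,st,c=cv2.connectedComponentsWithStats(m)
    return [(st[i],c[i],l==i) for i in range(1,n) if st[i][4]>amin]
E
python3 - <<'E'
from h import *
for n in ['side','top']:
    im=cv2.imread(f'pics/{n}0.png')
    for st,c,m in blobs(brass(im)):
        print(n,st,c.round(1),'z.025',plane(n,[c],.025)[0].round(4))
im=cv2.imread('pics/top0.png');hsv=cv2.cvtColor(im,cv2.COLOR_BGR2HSV)
m=cv2.inRange(hsv,(0,0,120),(180,40,205))
for n,win in (('top',(330,145,440,250)),('side',(240,175,345,245))):
    im=cv2.imread(f'pics/{n}0.png');hsv=cv2.cvtColor(im,cv2.COLOR_BGR2HSV)
    print(n,hsv[197,385] if n=='top' else hsv[208,293])
E
```

```text
side [391 334  23  34 615] [402.1 350.8] z.025 [0.4361 0.2311 0.025 ]
side [ 258  344   32   46 1150] [274.3 367.1] z.025 [0.6161 0.259  0.025 ]
side [329 446  20  31 489] [338.1 461.5] z.025 [0.5295 0.3854 0.025 ]
top [496  52  14  14  63] [501.5  60.2] z.025 [ 0.899 -0.239  0.025]
top [222 187  22  23 301] [231.8 198.9] z.025 [0.6186 0.2663 0.025 ]
top [158 242  12  13  87] [164.2 247.7] z.025 [0.5293 0.384  0.025 ]
top [240 294  18  18 193] [248.6 303.1] z.025 [0.4336 0.2307 0.025 ]
top [  0   3 244]
side [ 18  16 203]
```

Run:
```python
from h import *
from scipy.optimize import least_squares
for n,win in (('top',(325,140,445,255)),('side',(235,170,350,240))):
    im=cv2.imread(f'pics/{n}0.png');hsv=cv2.cvtColor(im,cv2.COLOR_BGR2HSV)
    m=cv2.inRange(hsv,(0,0,130),(180,60,255));x0,y0,x1,y1=win
    mm=np.zeros_like(m);mm[y0:y1,x0:x1]=m[y0:y1,x0:x1]
    cs,_=cv2.findContours(mm,cv2.RETR_EXTERNAL,cv2.CHAIN_APPROX_NONE);c=max(cs,key=cv2.contourArea)[:,0]
    if n=='top': c=c[(c[:,0]<420)&(c[:,1]<225)&(c[:,0]>x0+1)]
    else: c=c[(c[:,1]>185)&(c[:,1]<225)]
    P=plane(n,c,.113)[:,:2]
    f=least_squares(lambda q:np.hypot(*(P-q[:2]).T)-q[2],[.65,0,.078],loss='soft_l1',f_scale=.002)
    print(n,len(P),f.x.round(4),np.median(abs(f.fun)).round(4))
    cv2.imwrite(f'pics/m_{n}.png',mm)
print(tri((382,197),(293,208)))
# bottle, other pan approx
print(plane('top',[(542,197)],.079),plane('top',[(575,166)],.214))
```

```text
top 131 [0.6013 0.0045 0.0777] 0.0004
side 83 [0.6032 0.0023 0.0782] 0.0005
(array([0.60084635, 0.00790021, 0.11249083]), np.float64(0.0008136458882392325))
[[ 0.61246574 -0.27313937  0.079     ]] [[ 0.6255024  -0.27419404  0.214     ]]
```

The pan centre is about (0.602, 0.003). The weights are at 200 g (0.435, 0.231), 100 g (0.529, 0.384) and 500 g (0.617, 0.26). I'll keep the jaws along world x throughout. First I go up and around.

```bash
cat >> h.py <<'E'
DOWN=np.diag([1.,-1,-1])
def delta(p,Rt=DOWN,s=None):
    s=s or telemetry.sense(); T=toolT(s)
    return ((T[:3,:3].T@(np.array(p)-T[:3,3]))*1000).round(1), np.degrees(R.from_matrix(T[:3,:3].T@Rt).as_rotvec()).round(2)
E
python3 - <<'E'
from h import *
for p in [(.177,-.599,.36),(.3,-.5,.36),(.46,-.3,.36),(.5,-.2,.36),(.5,0,.36)]: print(p,*delta(p))
E
```

```text
(0.177, -0.599, 0.36) [-1.000e-01 -3.000e-01 -1.076e+02] [-7.000e-02  7.000e-02 -7.357e+01]
(0.3, -0.5, 0.36) [ -60.3 -146.3 -107.5] [-7.000e-02  7.000e-02 -7.357e+01]
(0.46, -0.3, 0.36) [-206.9 -356.3 -107.3] [-7.000e-02  7.000e-02 -7.357e+01]
(0.5, -0.2, 0.36) [-291.5 -423.  -107.1] [-7.000e-02  7.000e-02 -7.357e+01]
(0.5, 0, 0.36) [-483.3 -479.5 -106.8] [-7.000e-02  7.000e-02 -7.357e+01]
```

>>> apply_moves(
  deltas=[
    {"rot": [0,0,-9],"delta_pos": [0,0,-55],"jaw": 1},
    {"rot": [0,0,-18],"delta_pos": [-20,-40,-95],"jaw": 1},
    {"rot": [0,0,-28],"delta_pos": [-40,-95,-107],"jaw": 1},
    {"rot": [0,0,-37],"delta_pos": [-62,-147,-107],"jaw": 1},
    {"rot": [0,0,-46],"delta_pos": [-95,-195,-107],"jaw": 1},
    {"rot": [0,0,-55],"delta_pos": [-130,-243,-107],"jaw": 1},
    {"rot": [0,0,-64],"delta_pos": [-165,-293,-107],"jaw": 1},
    {"rot": [-0.07,0.07,-73.57],"delta_pos": [-203,-340,-107],"jaw": 1},
  ],
)

```text
t: 1.15
eef_pos: [0.4463, -0.3068, 0.3599]
tcp_rot: [3.14, 0.008, 0.0]
force: [-0.2, -0.9, 0.2]
grip_width: 0.0854
```

Run:
```python
from h import *
s=telemetry.sense();print(s['t'],s['eef_pos'])
for p in [(.5,-.2,.33),(.52,0,.33),(.435,.231,.26)]: print(p,*delta(p))
```

```text
1.15 [ 0.4463452  -0.30680033  0.35988675]
(0.5, -0.2, 0.33) [  54.2 -106.6   29.7] [ 0.08 -0.    0.31]
(0.52, 0, 0.33) [  75.3 -306.4   29.5] [ 0.08 -0.    0.31]
(0.435, 0.231, 0.26) [  -8.5 -538.    99.1] [ 0.08 -0.    0.31]
```

>>> apply_moves(
  deltas=[
    {"rot": [0,0,0],"delta_pos": [15,-50,0],"jaw": 1},
    {"rot": [0,0,0],"delta_pos": [30,-110,0],"jaw": 1},
    {"rot": [0,0,0],"delta_pos": [30,-170,0],"jaw": 1},
    {"rot": [0,0,0],"delta_pos": [30,-230,0],"jaw": 1},
    {"rot": [0,0,0],"delta_pos": [25,-290,10],"jaw": 1},
    {"rot": [0,0,0],"delta_pos": [20,-350,20],"jaw": 1},
    {"rot": [0,0,0],"delta_pos": [10,-405,40],"jaw": 1},
    {"rot": [0,0,0],"delta_pos": [0,-455,60],"jaw": 1},
  ],
)

```text
t: 2.15
eef_pos: [0.4448, 0.1482, 0.299]
tcp_rot: [3.14, 0.001, 0.001]
force: [0.1, 0.5, -0.4]
grip_width: 0.0855
```

>>> apply_moves(
  deltas=[
    {"rot": [0,0,0],"delta_pos": [-5,-50,30],"jaw": 1},
    {"rot": [0,0,0],"delta_pos": [-10,-80,50],"jaw": 1},
    {"rot": [0,0,0],"delta_pos": [-10,-80,50],"jaw": 1},
    {"rot": [0,0,0],"delta_pos": [-10,-80,50],"jaw": 1},
  ],
)

```text
t: 2.65
eef_pos: [0.4358, 0.2258, 0.2499]
tcp_rot: [3.14, -0.0, 0.001]
force: [-0.4, -0.5, -0.5]
grip_width: 0.0853
```

Run:
```python
from h import *
s=telemetry.sense();im=get_image('wrist');cv2.imwrite('pics/w1.png',im)
T=toolT(s)@camera_params('wrist')['hand_eye'];print(s['t'],s['eef_pos'])
for st,c,m in blobs(brass(im),200): print(st,c.round(1),plane('wrist',[c],.026,T)[0].round(4))
print(*delta((.435,.231,.26)))
```

```text
2.65 [0.43578643 0.22584298 0.2499489 ]
[412   0  37  30 852] [428.9  12.7] [0.5259 0.3789 0.026 ]
[ 489  145   76   52 3137] [526.8 169.1] [0.617  0.2603 0.026 ]
[ 292  186   35   39 1093] [309.2 205.4] [0.4339 0.2295 0.026 ]
[-1.1 -5.4 -9.6] [ 0.08 -0.1  -0.06]
```

View pics/w1.png

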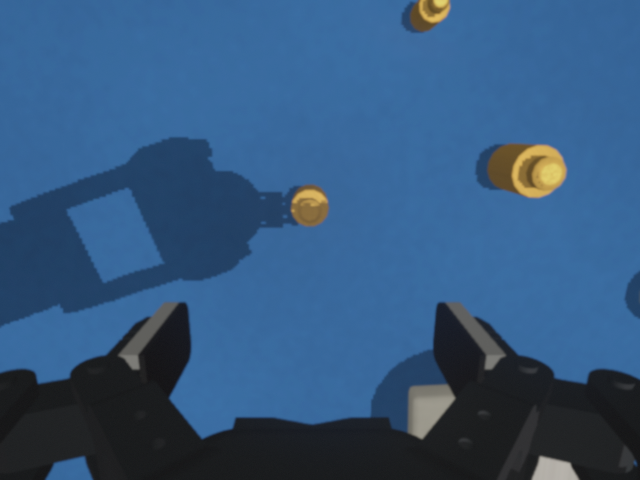

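The wrist view shows the 200 g weight at (309,205), about (0.434, 0.230). That agrees with the fixed cameras within 2 mm. The 100 g weight is at (429,13) and the 500 g at (527,169).

>>> apply_moves(
  deltas=[
    {"rot": [0,0,0],"delta_pos": [-1.8,-4.4,50],"jaw": 1},
    {"rot": [0,0,0],"delta_pos": [-1.8,-4.4,100],"jaw": 1},
    {"rot": [0,0,0],"delta_pos": [-1.8,-4.4,150],"jaw": 1},
    {"rot": [0,0,0],"delta_pos": [-1.8,-4.4,190],"jaw": 1},
    {"rot": [0,0,0],"delta_pos": [-1.8,-4.4,212],"jaw": 1},
    {"rot": [0,0,0],"delta_pos": [-1.8,-4.4,221],"jaw": 1},
    {"rot": [0,0,0],"delta_pos": [-1.8,-4.4,221],"jaw": 1},
  ],
)

```text
t: 3.58
eef_pos: [0.4345, 0.2299, 0.0291]
tcp_rot: [3.14, -0.002, 0.002]
force: [0.6, 0.1, 0.6]
grip_width: 0.0854
```

>>> apply_moves(
  deltas=[
    {"rot": [0,0,0],"delta_pos": [0,0,0],"jaw": 0.6},
    {"rot": [0,0,0],"delta_pos": [0,0,0],"jaw": 0.5},
    {"rot": [0,0,0],"delta_pos": [0,0,0],"jaw": 0.4},
    {"rot": [0,0,0],"delta_pos": [0,0,0],"jaw": 0.3},
    {"rot": [0,0,0],"delta_pos": [0,0,0],"jaw": 0.2},
    {"rot": [0,0,0],"delta_pos": [0,0,0],"jaw": 0.2},
    {"rot": [0,0,0],"delta_pos": [0,0,0],"jaw": 0.2},
  ],
  newtons=30,
)

```text
t: 4.45
eef_pos: [0.4341, 0.2306, 0.0292]
tcp_rot: [3.14, 0.0, 0.001]
force: [-1.4, 0.4, 6.7]
grip_width: 0.0309
```

Run:
```python
from h import *
s=telemetry.sense();print(s);im=get_image('wrist');cv2.imwrite('pics/w2.png',im)
```

```text
{'t': 4.45, 'joints': array([ 3.37454653e-01, -5.75766425e-03,  2.07918497e+00, -1.73173561e-03,
        1.06785950e+00,  3.38093950e-01]), 'joint_vel': array([ 0.00035803, -0.00162697,  0.00151324,  0.00235793,  0.00170775,
        0.00028183]), 'joint_efforts': array([-1.83676095e-01, -2.76183486e+01, -2.86342263e+01, -3.20328295e-02,
       -5.16678281e-01, -8.96980964e-04]), 'eef_pos': array([0.4341417 , 0.23055065, 0.02922077]), 'tcp_rot': array([3.14026207e+00, 3.06441136e-04, 1.24264012e-03]), 'force': array([-1.35700303,  0.36922905,  6.72479575]), 'wrist_torque': array([-0.11117117,  0.35960247,  0.01737272]), 'grip_width': 0.03090851253690905}
```

View pics/w2.png

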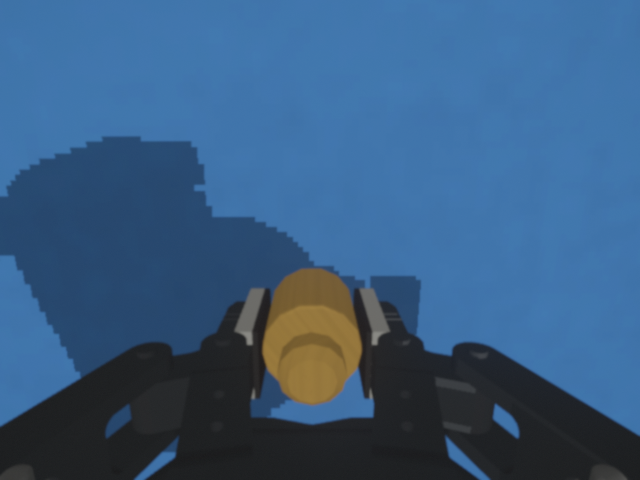

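The 200 g weight is held centrally, with an opening of 30.9 mm. Now I lift it and carry it over the pan.

>>> apply_moves(
  deltas=[
    {"rot": [0,0,0],"delta_pos": [0,0,-20],"jaw": 0.2},
    {"rot": [0,0,0],"delta_pos": [0,0,-60],"jaw": 0.2},
    {"rot": [0,0,0],"delta_pos": [0,0,-110],"jaw": 0.2},
    {"rot": [0,0,0],"delta_pos": [10,20,-155],"jaw": 0.2},
    {"rot": [0,0,0],"delta_pos": [35,55,-171],"jaw": 0.2},
    {"rot": [0,0,0],"delta_pos": [65,100,-171],"jaw": 0.2},
    {"rot": [0,0,0],"delta_pos": [95,145,-171],"jaw": 0.2},
    {"rot": [0,0,0],"delta_pos": [125,190,-171],"jaw": 0.2},
  ],
)

```text
t: 5.5
eef_pos: [0.559, 0.0391, 0.1988]
tcp_rot: [3.14, 0.0, -0.001]
force: [-0.8, 0.8, -1.8]
grip_width: 0.0308
```

>>> apply_moves(
  deltas=[
    {"rot": [0,0,0],"delta_pos": [25,40,0],"jaw": 0.2},
    {"rot": [0,0,0],"delta_pos": [38,60,0],"jaw": 0.2},
    {"rot": [0,0,0],"delta_pos": [43,69,0],"jaw": 0.2},
    {"rot": [0,0,0],"delta_pos": [43,69,0],"jaw": 0.2},
    {"rot": [0,0,0],"delta_pos": [43,69,0],"jaw": 0.2},
  ],
)

```text
t: 6.12
eef_pos: [0.6011, -0.0271, 0.1997]
tcp_rot: [3.141, 0.002, -0.001]
force: [-0.6, -0.2, -2.6]
grip_width: 0.0311
```

Run:
```python
from h import *
s=telemetry.sense();print(s['eef_pos'],s['force'],s['grip_width']);im=get_image('side');cv2.imwrite('pics/s3.png',im)
print(delta((.602,-.028,.15)))
cv2.imwrite('pics/w3.png',get_image('wrist'))
```

```text
[ 0.60114312 -0.02714187  0.19973651] [-0.56573147 -0.19706308 -2.63650899] 0.03105334119893973
(array([ 0.8,  0.8, 49.9]), array([0.07, 0.  , 0.09]))
```

View pics/s3.png

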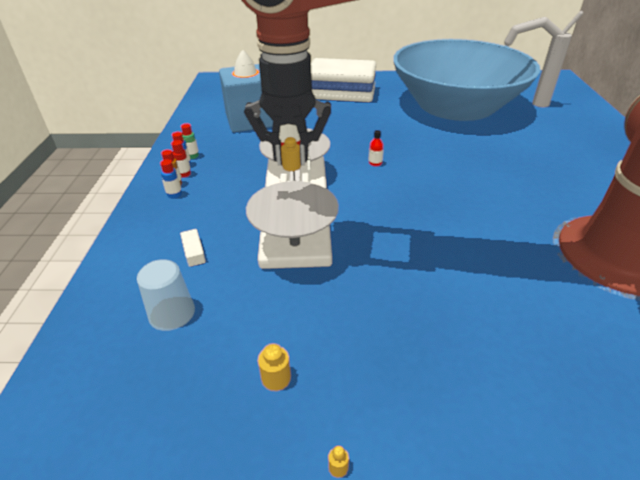

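View pics/w3.png

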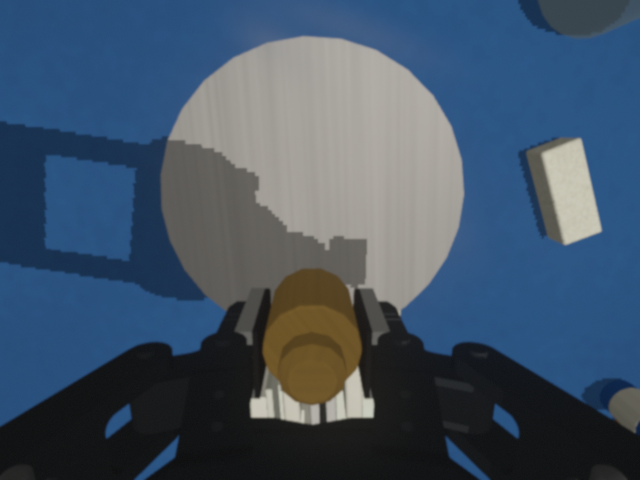

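The wrist view shows the pan as a disc centred near (312,187), with the held weight at its near edge. I'll check the pan position from here.

Run:
```python
from h import *
s=telemetry.sense();T=toolT(s)@camera_params('wrist')['hand_eye']
P=plane('wrist',[(312,37),(161,187),(464,187),(205,80),(420,80)],.113,T);print(P.round(4))
print(np.hypot(*(P[:,:2]-[.602,.003]).T))
```

```text
[[0.6014 0.0806 0.113 ]
 [0.5243 0.0105 0.113 ]
 [0.6792 0.0106 0.113 ]
 [0.5502 0.0617 0.113 ]
 [0.6531 0.0618 0.113 ]]
[0.07757983 0.07807135 0.07754352 0.07831533 0.07792921]
```

The pan is confirmed at centre (0.602, 0.003), height 0.113, radius 78 mm. I lower the weight slowly.

>>> apply_moves(
  deltas=[
    {"rot": [0,0,0],"delta_pos": [0,0,20],"jaw": 0.2},
    {"rot": [0,0,0],"delta_pos": [0,0,38],"jaw": 0.2},
    {"rot": [0,0,0],"delta_pos": [0,0,48],"jaw": 0.2},
    {"rot": [0,0,0],"delta_pos": [0,0,52],"jaw": 0.2},
    {"rot": [0,0,0],"delta_pos": [0,0,54],"jaw": 0.2},
    {"rot": [0,0,0],"delta_pos": [0,0,55],"jaw": 0.2},
    {"rot": [0,0,0],"delta_pos": [0,0,56],"jaw": 0.2},
    {"rot": [0,0,0],"delta_pos": [0,0,56],"jaw": 0.2},
  ],
)

```text
t: 7.22
eef_pos: [0.6019, -0.0285, 0.1442]
tcp_rot: [3.14, 0.0, 0.001]
force: [-0.8, 0.3, -1.8]
grip_width: 0.0308
```

Run:
```python
from h import *
s=telemetry.sense();print(s['eef_pos'],s['force'],s['grip_width']);im=get_image('side');cv2.imwrite('pics/s4.png',cv2.resize(im[80:280,180:420],None,fx=3,fy=3))
```

```text
[ 0.60187516 -0.02854941  0.14421221] [-0.79949343  0.34984528 -1.79109033] 0.03079098875197855
```

View pics/s4.png

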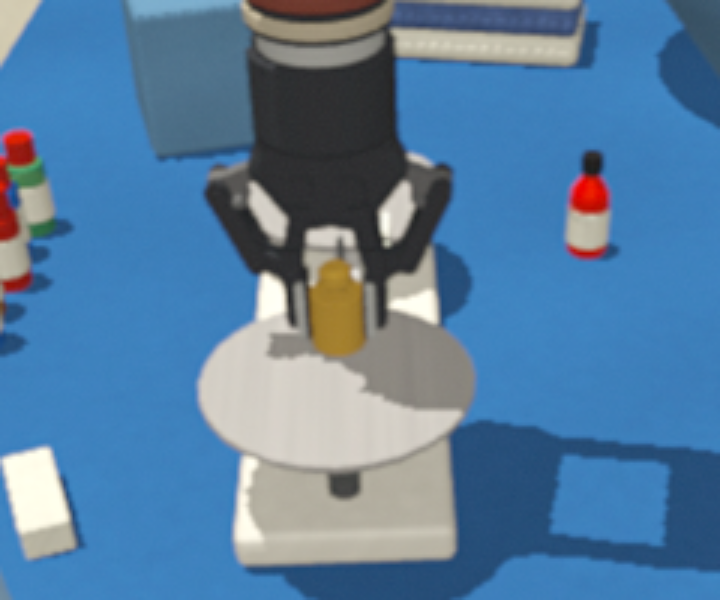

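It is near contact, by calculation 2 mm above. I'm creeping down.

>>> apply_moves(
  deltas=[
    {"rot": [0,0,0],"delta_pos": [0,0,0.5],"jaw": 0.2},
    {"rot": [0,0,0],"delta_pos": [0,0,1],"jaw": 0.2},
    {"rot": [0,0,0],"delta_pos": [0,0,1.5],"jaw": 0.2},
    {"rot": [0,0,0],"delta_pos": [0,0,2],"jaw": 0.2},
    {"rot": [0,0,0],"delta_pos": [0,0,2],"jaw": 0.2},
  ],
)

```text
t: 7.9
eef_pos: [0.6018, -0.0285, 0.1421]
tcp_rot: [3.14, 0.0, 0.001]
force: [-0.6, -0.7, -0.3]
grip_width: 0.0312
```

>>> apply_moves(
  deltas=[
    {"rot": [0,0,0],"delta_pos": [0,0,0.3],"jaw": 0.2},
    {"rot": [0,0,0],"delta_pos": [0,0,0.6],"jaw": 0.2},
    {"rot": [0,0,0],"delta_pos": [0,0,0.6],"jaw": 0.2},
  ],
)

```text
t: 8.28
eef_pos: [0.6018, -0.0285, 0.1415]
tcp_rot: [3.14, 0.0, 0.001]
force: [-1.1, -0.5, 0.6]
grip_width: 0.0311
```

The force went from about -2 N to +0.6 N, so the weight is on the pan. I release gradually and retreat upward.

>>> apply_moves(
  deltas=[
    {"rot": [0,0,0],"delta_pos": [0,0,0],"jaw": 0.36},
    {"rot": [0,0,0],"delta_pos": [0,0,0],"jaw": 0.42},
    {"rot": [0,0,0],"delta_pos": [0,0,0],"jaw": 0.5},
    {"rot": [0,0,0],"delta_pos": [0,0,0],"jaw": 0.6},
    {"rot": [0,0,0],"delta_pos": [0,0,0],"jaw": 0.75},
    {"rot": [0,0,0],"delta_pos": [0,0,0],"jaw": 0.85},
    {"rot": [0,0,0],"delta_pos": [0,0,-5],"jaw": 0.85},
    {"rot": [0,0,0],"delta_pos": [0,0,-20],"jaw": 0.85},
  ],
)

```text
t: 9.28
eef_pos: [0.6011, -0.0284, 0.161]
tcp_rot: [3.14, -0.0, -0.003]
force: [0.7, -0.2, -1.0]
grip_width: 0.0723
```

>>> apply_moves(
  deltas=[
    {"rot": [0,0,0],"delta_pos": [0,0,-25],"jaw": 0.85},
    {"rot": [0,0,0],"delta_pos": [0,0,-60],"jaw": 0.9},
    {"rot": [0,0,0],"delta_pos": [0,-20,-95],"jaw": 1},
    {"rot": [0,0,0],"delta_pos": [-10,-60,-105],"jaw": 1},
    {"rot": [0,0,0],"delta_pos": [-20,-110,-105],"jaw": 1},
    {"rot": [0,0,0],"delta_pos": [-30,-160,-95],"jaw": 1},
    {"rot": [0,0,0],"delta_pos": [-40,-210,-85],"jaw": 1},
    {"rot": [0,0,0],"delta_pos": [-50,-260,-75],"jaw": 1},
  ],
)

```text
t: 10.28
eef_pos: [0.5516, 0.2333, 0.2374]
tcp_rot: [3.141, -0.0, 0.004]
force: [0.8, -0.4, -0.3]
grip_width: 0.0857
```

Run:
```python
from h import *
s=telemetry.sense();print(s['eef_pos'],s['force'],s['grip_width']);im=get_image('top');cv2.imwrite('pics/t5.png',im)
print(delta((.5285,.384,.23)))
```

```text
[0.5515679  0.23331    0.23735334] [ 0.75387551 -0.43148549 -0.29659866] 0.08569517984064923
(array([ -20. , -145.8,    5.9]), array([-0.16,  0.08,  0.26]))
```

View pics/t5.png

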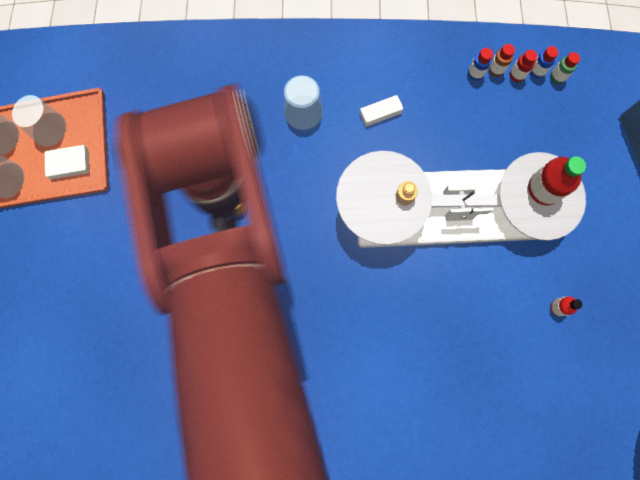

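The 200 g weight stands on the pan at (407,191), and the pan is still high, as expected. Next is the 100 g weight.

>>> apply_moves(
  deltas=[
    {"rot": [0,0,0],"delta_pos": [-10,-50,0],"jaw": 1},
    {"rot": [0,0,0],"delta_pos": [-16,-100,0],"jaw": 1},
    {"rot": [0,0,0],"delta_pos": [-21,-140,5],"jaw": 1},
    {"rot": [0,0,0],"delta_pos": [-21,-146,6],"jaw": 1},
    {"rot": [0,0,0],"delta_pos": [-21,-146,6],"jaw": 1},
    {"rot": [0,0,0],"delta_pos": [-21,-146,6],"jaw": 1},
  ],
)

```text
t: 11.08
eef_pos: [0.5312, 0.3765, 0.2302]
tcp_rot: [3.14, -0.002, 0.001]
force: [0.1, 0.1, 0.3]
grip_width: 0.0854
```

Run:
```python
from h import *
s=telemetry.sense();im=get_image('wrist');cv2.imwrite('pics/w6.png',im)
T=toolT(s)@camera_params('wrist')['hand_eye'];print(s['t'],s['eef_pos'])
for st,c,m in blobs(brass(im),200):
    p=plane('wrist',[c],.023,T)[0];print(st,c.round(1),p.round(4),*delta((p[0],p[1],.028),s=s))
```

```text
11.075 [0.53123288 0.37652059 0.23023003]
[294 190  28  31 669] [307.2 205.4] [0.5278 0.3833 0.023 ] [ -3.6  -7.1 202.2] [ 0.09 -0.05 -0.08]
[ 380  311   56   68 2696] [406.5 344.5] [0.6163 0.2566 0.023 ] [ 85.1 119.4 202.5] [ 0.09 -0.05 -0.08]
```

View pics/w6.png

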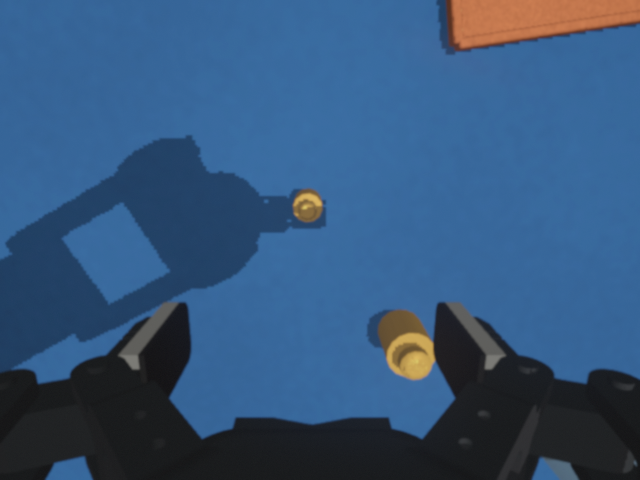

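The 100 g weight is at (307,205), or (0.528, 0.383), which agrees with the earlier measurement. I descend and grip.

>>> apply_moves(
  deltas=[
    {"rot": [0,0,0],"delta_pos": [-3.4,-7,50],"jaw": 1},
    {"rot": [0,0,0],"delta_pos": [-3.4,-7,100],"jaw": 1},
    {"rot": [0,0,0],"delta_pos": [-3.4,-7,150],"jaw": 1},
    {"rot": [0,0,0],"delta_pos": [-3.4,-7,180],"jaw": 1},
    {"rot": [0,0,0],"delta_pos": [-3.4,-7,196],"jaw": 1},
    {"rot": [0,0,0],"delta_pos": [-3.4,-7,201],"jaw": 1},
    {"rot": [0,0,0],"delta_pos": [-3.4,-7,201],"jaw": 1},
  ],
)

```text
t: 12.0
eef_pos: [0.5283, 0.3846, 0.0299]
tcp_rot: [3.141, -0.0, 0.003]
force: [0.3, -0.2, -0.5]
grip_width: 0.0852
```

>>> apply_moves(
  deltas=[
    {"rot": [0,0,0],"delta_pos": [0,0,0],"jaw": 0.6},
    {"rot": [0,0,0],"delta_pos": [0,0,0],"jaw": 0.45},
    {"rot": [0,0,0],"delta_pos": [0,0,0],"jaw": 0.35},
    {"rot": [0,0,0],"delta_pos": [0,0,0],"jaw": 0.25},
    {"rot": [0,0,0],"delta_pos": [0,0,0],"jaw": 0.15},
    {"rot": [0,0,0],"delta_pos": [0,0,0],"jaw": 0.1},
    {"rot": [0,0,0],"delta_pos": [0,0,0],"jaw": 0.1},
    {"rot": [0,0,0],"delta_pos": [0,0,0],"jaw": 0.1},
  ],
  newtons=25,
)

```text
t: 13.0
eef_pos: [0.5276, 0.3845, 0.0291]
tcp_rot: [3.14, 0.0, 0.001]
force: [-0.7, 0.1, 5.3]
grip_width: 0.0232
```

Run:
```python
from h import *
s=telemetry.sense();print(s['t'],s['eef_pos'],s['force'],s['grip_width']);im=get_image('wrist');cv2.imwrite('pics/w7.png',im)
print(*delta((.602,.042,.215),s=s))
```

```text
13.0 [0.5276128  0.3845373  0.02914123] [-0.66038876  0.13838949  5.3121147 ] 0.023194562745200008
[  74.5  342.8 -185.4] [ 0.07 -0.05  0.  ]
```

View pics/w7.png

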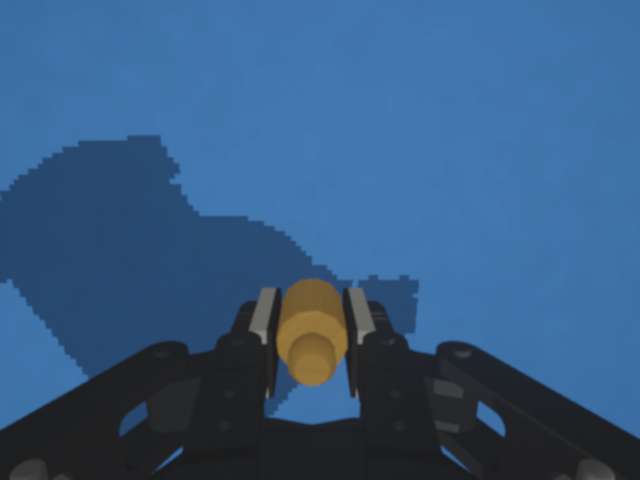

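Gripped centrally, opening 23.2 mm. Lift and carry.

>>> apply_moves(
  deltas=[
    {"rot": [0,0,0],"delta_pos": [0,0,-20],"jaw": 0.1},
    {"rot": [0,0,0],"delta_pos": [0,0,-60],"jaw": 0.1},
    {"rot": [0,0,0],"delta_pos": [0,0,-115],"jaw": 0.1},
    {"rot": [0,0,0],"delta_pos": [5,20,-165],"jaw": 0.1},
    {"rot": [0,0,0],"delta_pos": [15,65,-185],"jaw": 0.1},
    {"rot": [0,0,0],"delta_pos": [25,115,-185],"jaw": 0.1},
    {"rot": [0,0,0],"delta_pos": [37,170,-185],"jaw": 0.1},
    {"rot": [0,0,0],"delta_pos": [49,225,-185],"jaw": 0.1},
  ],
)

```text
t: 14.05
eef_pos: [0.5761, 0.1579, 0.2145]
tcp_rot: [3.14, 0.001, 0.001]
force: [0.9, -0.6, -1.2]
grip_width: 0.0229
```

>>> apply_moves(
  deltas=[
    {"rot": [0,0,0],"delta_pos": [11,50,0],"jaw": 0.1},
    {"rot": [0,0,0],"delta_pos": [20,90,0],"jaw": 0.1},
    {"rot": [0,0,0],"delta_pos": [25,113,0],"jaw": 0.1},
    {"rot": [0,0,0],"delta_pos": [25,118,5],"jaw": 0.1},
    {"rot": [0,0,0],"delta_pos": [25,118,25],"jaw": 0.1},
    {"rot": [0,0,0],"delta_pos": [25,118,45],"jaw": 0.1},
    {"rot": [0,0,0],"delta_pos": [25,118,55],"jaw": 0.1},
    {"rot": [0,0,0],"delta_pos": [25,118,55],"jaw": 0.1},
  ],
)

```text
t: 15.05
eef_pos: [0.6002, 0.0422, 0.1571]
tcp_rot: [3.14, 0.001, -0.005]
force: [-0.2, -0.6, -1.5]
grip_width: 0.0232
```

Run:
```python
from h import *
s=telemetry.sense();print(s['t'],s['eef_pos'],s['force'],s['grip_width']);im=get_image('side');cv2.imwrite('pics/s8.png',cv2.resize(im[80:280,180:420],None,fx=3,fy=3))
print(*delta((.602,.042,.146),s=s))
```

```text
15.05 [0.6002132  0.04218027 0.15713972] [-0.15449699 -0.62941936 -1.52661874] 0.023185787590327845
[ 1.8  0.2 11.1] [0.08 0.18 0.05]
```

View pics/s8.png

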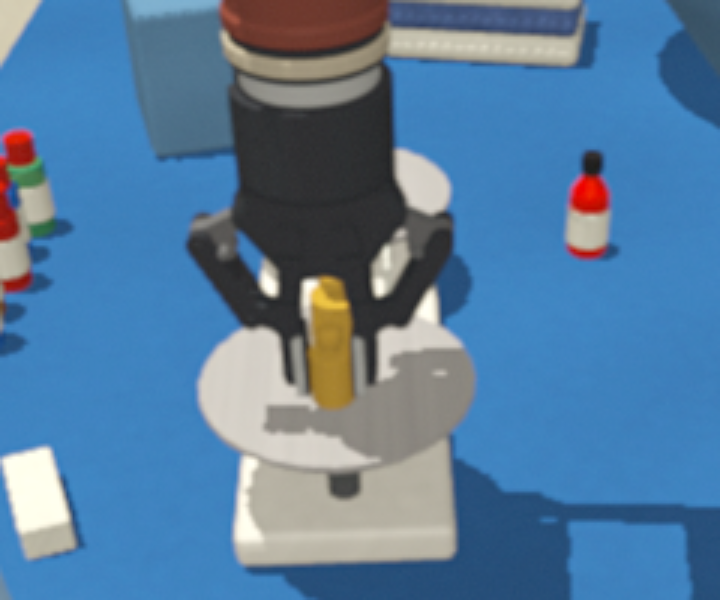

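The 100 g weight is over the front of the pan, clear of the 200 g. I lower it to the pan, then follow the pan down to the level height before releasing.

>>> apply_moves(
  deltas=[
    {"rot": [0,0,0],"delta_pos": [1.5,0,5],"jaw": 0.1},
    {"rot": [0,0,0],"delta_pos": [1.5,0,9],"jaw": 0.1},
    {"rot": [0,0,0],"delta_pos": [1.5,0,11],"jaw": 0.1},
    {"rot": [0,0,0],"delta_pos": [1.5,0,12.5],"jaw": 0.1},
    {"rot": [0,0,0],"delta_pos": [1.5,0,13.5],"jaw": 0.1},
    {"rot": [0,0,0],"delta_pos": [1.5,0,14.5],"jaw": 0.1},
    {"rot": [0,0,0],"delta_pos": [1.5,0,15],"jaw": 0.1},
    {"rot": [0,0,0],"delta_pos": [1.5,0,15.5],"jaw": 0.1},
  ],
)

```text
t: 16.1
eef_pos: [0.6028, 0.0415, 0.1437]
tcp_rot: [3.14, 0.0, 0.0]
force: [-0.4, -0.3, -0.3]
grip_width: 0.0228
```

>>> apply_moves(
  deltas=[
    {"rot": [0,0,0],"delta_pos": [0,0,1],"jaw": 0.1},
    {"rot": [0,0,0],"delta_pos": [0,0,2],"jaw": 0.1},
    {"rot": [0,0,0],"delta_pos": [0,0,3],"jaw": 0.1},
    {"rot": [0,0,0],"delta_pos": [0,0,4],"jaw": 0.1},
    {"rot": [0,0,0],"delta_pos": [0,0,5],"jaw": 0.1},
    {"rot": [0,0,0],"delta_pos": [0,0,6],"jaw": 0.1},
  ],
)

```text
t: 16.85
eef_pos: [0.6029, 0.0415, 0.1377]
tcp_rot: [3.14, 0.0, 0.0]
force: [-0.7, 0.2, -1.3]
grip_width: 0.0232
```

Run:
```python
from h import *
s=telemetry.sense();print(s['t'],s['eef_pos'],s['force'],s['grip_width']);im=get_image('side');cv2.imwrite('pics/s9.png',cv2.resize(im[80:280,180:420],None,fx=3,fy=3))
```

```text
16.85 [0.6028561  0.04148818 0.13765392] [-0.65268598  0.24871682 -1.34346664] 0.023243220256910026
```

View pics/s9.png

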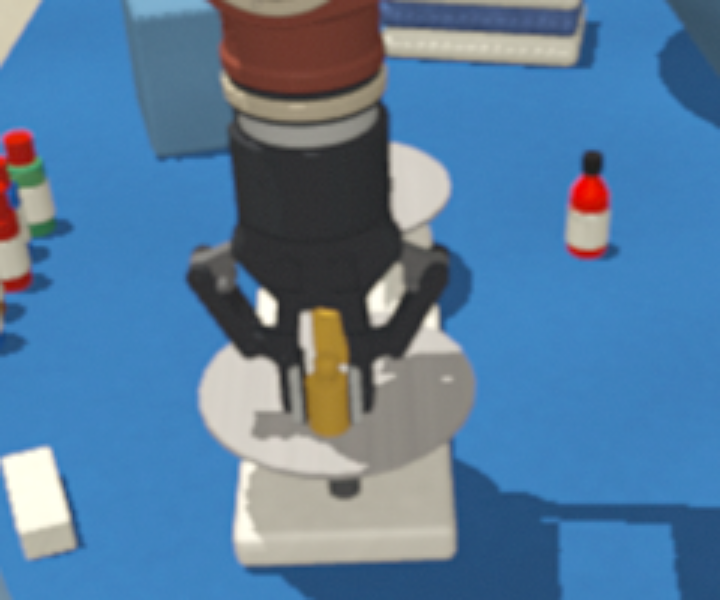

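The pan has begun to follow down and the other pan is rising. I continue to the level height.

>>> apply_moves(
  deltas=[
    {"rot": [0,0,0],"delta_pos": [0,0,1.5],"jaw": 0.1},
    {"rot": [0,0,0],"delta_pos": [0,0,3],"jaw": 0.1},
    {"rot": [0,0,0],"delta_pos": [0,0,4.5],"jaw": 0.1},
    {"rot": [0,0,0],"delta_pos": [0,0,6],"jaw": 0.1},
    {"rot": [0,0,0],"delta_pos": [0,0,7.5],"jaw": 0.1},
    {"rot": [0,0,0],"delta_pos": [0,0,9],"jaw": 0.1},
    {"rot": [0,0,0],"delta_pos": [0,0,10.5],"jaw": 0.1},
    {"rot": [0,0,0],"delta_pos": [0,0,12],"jaw": 0.1},
  ],
)

```text
t: 17.9
eef_pos: [0.6029, 0.0415, 0.1257]
tcp_rot: [3.14, 0.0, 0.001]
force: [0.4, -0.2, -0.3]
grip_width: 0.023
```

>>> apply_moves(
  deltas=[
    {"rot": [0,0,0],"delta_pos": [0,0,0.5],"jaw": 0.1},
    {"rot": [0,0,0],"delta_pos": [0,0,0.5],"jaw": 0.1},
    {"rot": [0,0,0],"delta_pos": [0,0,0.5],"jaw": 0.1},
    {"rot": [0,0,0],"delta_pos": [0,0,0.5],"jaw": 0.1},
  ],
)

```text
t: 18.4
eef_pos: [0.6028, 0.0415, 0.1252]
tcp_rot: [3.14, 0.0, 0.0]
force: [-0.1, 0.3, 0.7]
grip_width: 0.023
```

Run:
```python
from h import *
s=telemetry.sense();print(s['t'],s['eef_pos'],s['force'],s['grip_width']);im=get_image('side');cv2.imwrite('pics/s10.png',cv2.resize(im[80:280,180:420],None,fx=3,fy=3))
```

```text
18.4 [0.60281029 0.0414931  0.12523835] [-0.07687452  0.32223428  0.65839609] 0.023038389107904785
```

View pics/s10.png

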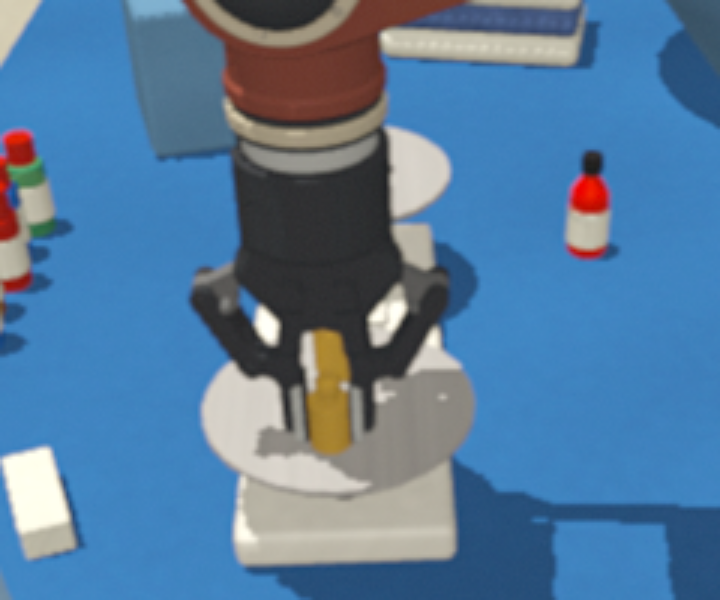

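The weight is at the level height (pan about 0.096) with almost no force left. I release slowly, wait, then go up.

>>> apply_moves(
  deltas=[
    {"rot": [0,0,0],"delta_pos": [0,0,0],"jaw": 0.26},
    {"rot": [0,0,0],"delta_pos": [0,0,0],"jaw": 0.32},
    {"rot": [0,0,0],"delta_pos": [0,0,0],"jaw": 0.4},
    {"rot": [0,0,0],"delta_pos": [0,0,0],"jaw": 0.5},
    {"rot": [0,0,0],"delta_pos": [0,0,0],"jaw": 0.65},
    {"rot": [0,0,0],"delta_pos": [0,0,0],"jaw": 0.8},
    {"rot": [0,0,0],"delta_pos": [0,0,-5],"jaw": 0.8},
    {"rot": [0,0,0],"delta_pos": [0,0,-15],"jaw": 0.8},
  ],
)

```text
t: 19.45
eef_pos: [0.6026, 0.0415, 0.1403]
tcp_rot: [3.14, 0.0, -0.001]
force: [0.2, 0.4, -0.8]
grip_width: 0.0684
```

>>> apply_moves(
  deltas=[
    {"rot": [0,0,0],"delta_pos": [0,0,-20],"jaw": 0.8},
    {"rot": [0,0,0],"delta_pos": [0,0,-50],"jaw": 0.8},
    {"rot": [0,0,0],"delta_pos": [0,0,-90],"jaw": 0.8},
    {"rot": [0,0,0],"delta_pos": [-20,-20,-120],"jaw": 0.8},
    {"rot": [0,0,0],"delta_pos": [-50,-60,-120],"jaw": 0.8},
    {"rot": [0,0,0],"delta_pos": [-80,-110,-120],"jaw": 0.8},
    {"rot": [0,0,0],"delta_pos": [-110,-160,-120],"jaw": 0.8},
    {"rot": [0,0,0],"delta_pos": [-130,-200,-120],"jaw": 0.8},
  ],
)

```text
t: 20.45
eef_pos: [0.4717, 0.2434, 0.262]
tcp_rot: [3.141, 0.001, 0.005]
force: [1.0, 0.4, -0.2]
grip_width: 0.0684
```

>>> apply_moves(
  deltas=[
    {"rot": [0,0,0],"delta_pos": [-10,-20,0],"jaw": 0.8},
    {"rot": [0,0,0],"delta_pos": [-10,-20,0],"jaw": 0.8},
    {"rot": [0,0,0],"delta_pos": [-10,-20,0],"jaw": 0.8},
    {"rot": [0,0,0],"delta_pos": [-10,-20,0],"jaw": 0.8},
    {"rot": [0,0,0],"delta_pos": [-10,-20,0],"jaw": 0.8},
    {"rot": [0,0,0],"delta_pos": [-10,-20,0],"jaw": 0.8},
    {"rot": [0,0,0],"delta_pos": [-10,-20,0],"jaw": 0.8},
    {"rot": [0,0,0],"delta_pos": [-10,-20,0],"jaw": 0.8},
  ],
)

```text
t: 21.45
eef_pos: [0.4628, 0.2616, 0.2597]
tcp_rot: [3.14, -0.0, 0.0]
force: [-0.1, 0.1, -0.2]
grip_width: 0.0683
```

Run:
```python
from h import *
s=telemetry.sense();print(s['t'],s['eef_pos'],s['force'],s['grip_width']);im=get_image('side');cv2.imwrite('pics/s11.png',im)
im=get_image('top');cv2.imwrite('pics/t11.png',im)
```

```text
21.45 [0.46279694 0.26160404 0.25974493] [-0.11821574  0.12916625 -0.16937549] 0.06825946964728605
```

View pics/s11.png

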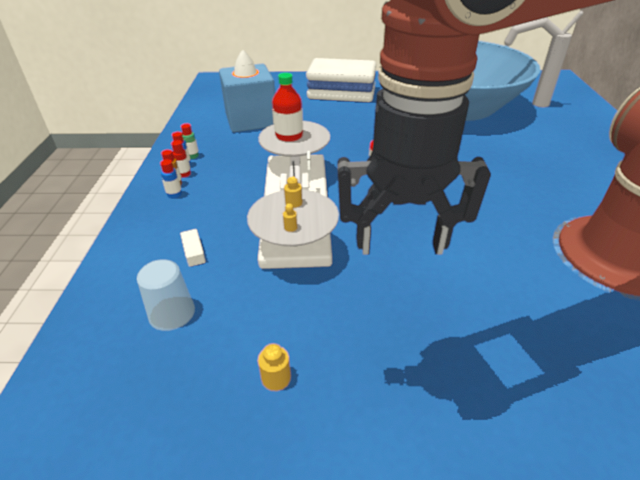

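View pics/t11.png

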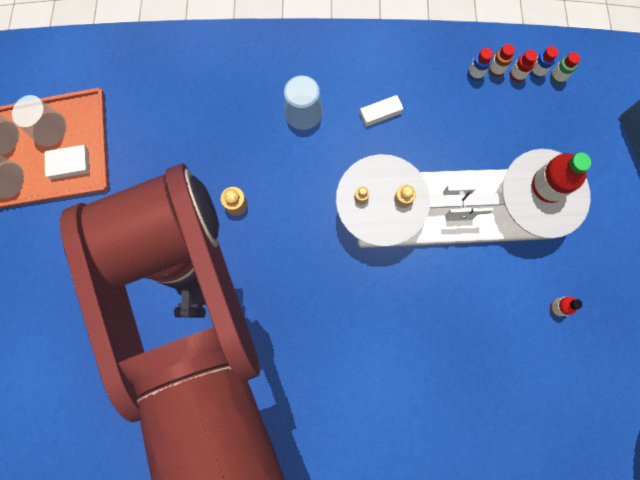

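Both weights stand on the pan, at (291,217) and (293,192) in the side view. The beam looks level. I'll measure pan heights, and check that nothing changes after a further wait.

>>> apply_moves(
  deltas=[
    {"rot": [0,0,0],"delta_pos": [0,0,0],"jaw": 0.8},
    {"rot": [0,0,0],"delta_pos": [0,0,0],"jaw": 0.8},
    {"rot": [0,0,0],"delta_pos": [0,0,0],"jaw": 0.8},
    {"rot": [0,0,0],"delta_pos": [0,0,0],"jaw": 0.8},
    {"rot": [0,0,0],"delta_pos": [0,0,0],"jaw": 0.8},
    {"rot": [0,0,0],"delta_pos": [0,0,0],"jaw": 0.8},
    {"rot": [0,0,0],"delta_pos": [0,0,0],"jaw": 0.8},
    {"rot": [0,0,0],"delta_pos": [0,0,0],"jaw": 0.8},
  ],
)

```text
t: 22.55
eef_pos: [0.4628, 0.2617, 0.2598]
tcp_rot: [3.14, 0.0, 0.0]
force: [0.6, -0.4, -0.6]
grip_width: 0.0684
```

Run:
```python
from h import *
from scipy.optimize import least_squares
for n in ('side','top'): cv2.imwrite(f'pics/{n}12.png',get_image(n))
def fit(n,f,zz):
    im=cv2.imread(f);hsv=cv2.cvtColor(im,cv2.COLOR_BGR2HSV)
    x0,y0,x1,y1=(325,140,445,255) if n=='top' else (235,170,350,255)
    m=cv2.inRange(hsv,(0,0,130),(180,60,255));mm=np.zeros_like(m);mm[y0:y1,x0:x1]=m[y0:y1,x0:x1]
    cs,_=cv2.findContours(mm,cv2.RETR_EXTERNAL,cv2.CHAIN_APPROX_NONE);c=max(cs,key=cv2.contourArea)[:,0]
    c=c[(c[:,0]<415)&(c[:,1]<222)&(c[:,0]>x0+1)] if n=='top' else c[(c[:,1]>198)&(c[:,1]<228)]
    P=plane(n,c,zz)[:,:2]
    return least_squares(lambda q:np.hypot(*(P-q[:2]).T)-.078,[.6,0],loss='soft_l1',f_scale=.002).x
def zsolve(k0,k1):
    zs=np.arange(.07,.13,.001); d=[fit('side',k0,z)[1]-fit('top',k1,z)[1] for z in zs]
    return np.interp(0,*(zip(*sorted(zip(d,zs)))))
for a,b in (('pics/side0.png','pics/top0.png'),('pics/s11.png','pics/t11.png'),('pics/side12.png','pics/top12.png')):
    print('pan z',zsolve(a,b).round(4))
a,b=cv2.imread('pics/s11.png'),cv2.imread('pics/side12.png')
print('diff',cv2.absdiff(a,b)[60:280,220:345].max())
im=cv2.imread('pics/side12.png');cv2.imwrite('pics/s12c.png',cv2.resize(im[60:280,200:360],None,fx=2.7,fy=2.7,interpolation=cv2.INTER_CUBIC))
```

```text
pan z 0.1133
pan z 0.0966
pan z 0.0964
diff 17
```

View pics/s12c.png

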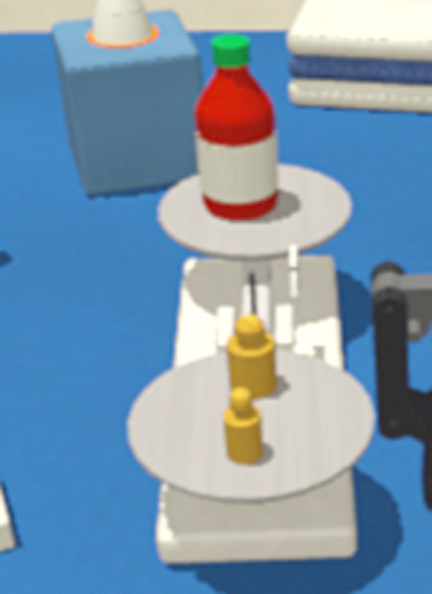

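The pan is at 0.0964 m, and level is 0.096 m. It is steady after the wait, both weights stand upright and the robot is clear.

```bash
python3 -c "
from workcell import r,telemetry
print(r.close_job(),telemetry.sense()['t'])"
```

```text
the job is handed in; nothing more can be done
the job is handed in; nothing more can be done
```

The balance is level and stays so by itself. I stood the 200 g and 100 g weights side by side on the empty pan and left the 500 g weight where it was. Both were lowered slowly. The 100 g one followed the pan down to level height before I let go.

- **Level:** the last camera check put the pan 96.4 mm above the counter (96 mm is level). It read 96.6 mm about a second earlier, so it had settled within measuring error. At the start it measured 113.3 mm.
- **Standing and clear:** both weights and the bottle were upright, with the gripper well away from them.
- **Limits:** the job was handed in at about 22.6 s of the 69 s allowed. The highest wrist force I read was about 7 N, while gripping. The camera and wrist-view positions agreed to within about 5 mm, and no check failed.

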